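# Roll a jackshaft into the vee cradle, seat it on the end stop and clamp it

## Task

Roll the steel jackshaft along the loading rails, without lifting it or letting it run away, into the two vee blocks and let go so that it settles; then slide it lengthwise until its far end is felt to press lightly but firmly on the orange-tipped end stop. With the shaft settled and home on the stop, close the red-handled toggle clamp on it all the way over centre so that it stays locked, push and press gently throughout, and leave everything else on the bench where it lies.

Things in the scene. Friction and masses are not known exactly. Their poses are not given: they have to be found in the camera images.
- cradle: Bolted-down aluminium plate (x -115 to 135, y -175 to 140, 12 mm thick) with two vee blocks, loading rails and toggle clamp. Origin on the bench, z up, x along the vees (roughly away from the robot), y across them from rails to clamp. The clamp stands on a grey riser at y = 60 to 140 mm, in the plane x = 0.
- vee_seat (a point): Middle between the two 90 degree vee blocks, on the axis of a shaft seated in them: cradle x = 0, y = 0, 58.2 mm above the bench. Blocks at x = -73 to -37 and 37 to 73 mm, y = -25 to 25 mm, flat tops 52 mm high; the vees open there from y = -15 to 15 mm, bottom line 37 mm high.
- rail_start (a point): Point midway between the loading rails at their outer end (cradle y = -162 mm), at the height of their tops, 52 mm, level with the vee blocks. The two rails are 16 mm wide, centred at x = -55 and 55 mm, and run to the blocks at y = -25 mm; yellow lips 10 mm high end them. Between the rails it is open down to the plate.
- jackshaft: Steel tube shaft, 30 mm diameter, 180 mm long, about 0.56 kg, lying across the rails (axis 67 mm high). Origin on its axis, half-way along; x is its axis, roughly along the cradle's x (up to a few degrees askew); y and z turn as it rolls. In the vees it slides lengthwise against some 1.5 to 4 N of friction.
- stop: End stop on the cradle's plate beyond the vees: blue bracket with a set screw and an orange urethane tip, 16 mm in diameter, on the seated shaft's axis. Origin on the bracket's face towards the shaft (cradle x = 112 mm or so). The screw is set anew for each job: the tip stands 10 to 30 mm out from that face, to be found by feel. The tip gives 1 mm per 12 N; press over 4 N, never over 15 N.
- clamp_bar (a joint): Swing of the clamp arm, rad: 0 as found (upright, open); 1.44 rubber pad meets a seated shaft; about 1.475 locked. Driven by the red handle through a link; light friction holds it part-way. Over the handle's last 35 mm a spring pad is squeezed (to about 28 N); the handle needs up to about 8 N, then gives way over centre on to its stop and locks; let go before that, it springs back. It takes up to 40 N.
- handle_grip (a point): Point on the axis of the red handle (round, 18 mm; 29 mm more beyond this point), in the cradle's plane x = 0. Open, it stands upright: point at y = 148, z = 223 mm (cradle). Pushed towards +y, then down, the point passes (y, z) = (181, 213), (202, 201), (213, 191), (220, 172), (220, 146) to (218, 90): handle level. The open arm in front of it is 180 mm high.
- clamp_pad: Rubber-tipped spring spindle of the clamp arm, pad 16 mm in diameter; it comes down on the middle of the shaft.
- throttle: Black twist throttle, about 107 mm long, 42 mm wide. Origin on the bench below the grip's inner end. Bystander.
- hub_cover: Silver hub motor cover, disc 144 mm in diameter, 19 mm high. Origin under its centre. Bystander.
- lens: Clear headlight lens, 72 mm in diameter, 22 mm high. Origin under its centre. Bystander.
- spacer: Blue stem spacer ring, 35 mm in diameter, 15 mm high, lying on the cradle's plate. Origin under its centre. Bystander.
- bearing: Steel bearing ring, 52 mm in diameter, 15 mm high. Origin under its centre. Bystander.
- driver: Screwdriver lying on the bench. Bystander.
- grease: White jar with a green cap, 54 mm in diameter, 55 mm high. Origin under its centre. Bystander.
Not all that is in view belongs to the job. Several things have the shape of the jackshaft; the one meant has the colours described above.

How it is judged:
On the way, in this order (a step that is already met when the one before it is completed fails the run):
1. the jackshaft lies settled in both vee blocks, let go, with the clamp still open (y of jackshaft in the frame of cradle between -0.002 and 0.002 m and z of jackshaft in the frame of cradle between 0.0555 and 0.0605 m and angle between the x axis of jackshaft and the x axis of cradle, either way round below 0.03 rad and linear speed of jackshaft below 0.02 m/s and contact force between each of the arm, the fingers and jackshaft below 0.05 N and contact force between anything else and clamp_pad below 0.2 N and value of joint clamp_bar below 1.3 rad), for 0.2 s.
2. the jackshaft, in the vees and not yet clamped, is pressed against the end stop (more than 4 N for 0.2 s) (y of jackshaft in the frame of cradle between -0.002 and 0.002 m and z of jackshaft in the frame of cradle between 0.0555 and 0.0605 m and angle between the x axis of jackshaft and the x axis of cradle, either way round below 0.03 rad and contact force between jackshaft and stop above 4 N and contact force between anything else and clamp_pad below 0.2 N and value of joint clamp_bar below 1.3 rad), for 0.2 s.
At the end, for the whole second after the job is handed in: The jackshaft lies at rest in both vees (axis within 2 mm sideways and 2.5 mm in height of its seat, and 0.03 rad of their line), its far end bearing on the end stop (over 0.2 N), and the clamp is locked: arm past 1.455 rad, pad pressing the shaft with over 15 N (y of jackshaft in the frame of cradle between -0.002 and 0.002 m and z of jackshaft in the frame of cradle between 0.0555 and 0.0605 m and angle between the x axis of jackshaft and the x axis of cradle, either way round below 0.03 rad and contact force between jackshaft and stop above 0.2 N and value of joint clamp_bar above 1.455 rad and contact force between clamp_pad and jackshaft above 15 N and linear speed of jackshaft below 0.01 m/s); the robot touches nothing.
It fails at once if the jackshaft is lifted more than 12 mm off the rails (z of jackshaft in the frame of cradle above 0.079 m).
It fails at once if the jackshaft runs away (faster than 0.6 m/s) (linear speed of jackshaft above 0.6 m/s).
It fails at once if the jackshaft is pushed against the end stop with more than 15 N (contact force between jackshaft and stop above 15 N).
It fails at once if the robot presses on the cradle or its clamp with more than 40 N (contact force between any of the arm, the fingers and cradle above 40 N).
It fails at once if the throttle, hub motor cover, headlight lens, stem spacer, bearing ring, screwdriver or grease jar is moved more than 30 mm (distance of any of throttle, hub_cover, lens, spacer, bearing, driver, grease from where it was at the start of the episode above 0.03 m).
It also fails if it takes over 69 s, if anything falls off the work surface, if the arm or the gripper's body presses on something with over 40 N, if the wrist force passes 120 N, or if a joint passes its speed limit or range.

## Robot

A 7-joint arm with a two-finger parallel gripper is mounted at the origin on the work surface. World frame = base frame: x ahead of the robot, y to its left, z up, the work surface at z = 0. Lengths are in m, angles in rad, forces in N, time in s.
With the tool pointing down it reaches from about 0.425 to 0.925 m from the base axis. Payload 6.8 kg.
Tool frame: the origin (TCP) lies on the front face of the gripper's body, between the roots of the fingers; the fingertips stand 73 mm ahead of it and the grasp point (between the pads) lies 54 mm ahead of it (env.nose_length is the distance from the TCP to the fingertips, in m); z points along the fingers, y is the direction in which the jaws open and shut (so a half turn about z gives the same grasp; the last joint's range is limited). The gripper opens to 85 mm and grips with 20 to 120 N. Pads are 22 mm wide; open, the fingers measure 114 mm over their backs; the gripper's body (76 mm by 85 mm) begins 54 mm behind the grasp point. The pads swing forward as they close: fully open they stand 13 mm farther back than shut.
Start: joints at [-1.416, 0.477, 0.022, 1.555, -0.011, 1.109, -0.083], TCP at [0.175, 0.652, 0.304] pointing down, gripper open.
Joint ranges: [-2.96, 2.96], [-0.34, 2.1], [-1.41, 1.46], [0.24, 2.44], [-1.37, 4.51], [0.17, 1.92], [-2.96, 2.96]. Speed limits (rad/s): [2.39, 2.39, 3.14, 3.14, 3.14, 3.14, 3.14].

## Interface

Orientations are given as a unit quaternion [w, x, y, z].
In Python, from cell import env, kin, camera, calibration, job gives the robot as it stands. The module is installed in compiled form; this text tells all that it offers. Calls block until the motion is done:
- env.reach(position, orientation): joint-space move of the TCP to a pose.
- env.movel(position, velocity=0.15, rot=None, stop_force=None): straight line of the TCP; rot=None keeps the orientation; velocity is the mean speed in m/s. With stop_force (N) it stops when the force on the tool has changed by that much, and returns True; else False.
- env.goto_joints(angles): joint-space move.
- env.grip(opening, f_grip=None): finger opening in m; f_grip is the grip in N (None keeps the last); returns when the fingers have stopped.
- env.dwell(seconds).
- kin.inverse_kinematics(position, orientation): joint angles nearest the present ones, or None.
- env.get_state(): the state.
- camera(name): name is "side" or "top"; returns (picture, depth): 400x640x3 uint8, blue, green, red; 400x640 float32, m along the optical axis (not along the pixel's ray), 0 where there is no reading.
- calibration(name): a dict with "fx", "fy", "cx", "cy" (pixels), "rvec" (rotation vector, rad) and "tvec" (3), from world to camera coordinates, as OpenCV has them. Camera axes: x right, y down, z forward; pixel columns grow to the right and rows downward; lengths in m; the calibration is good to about 2 mm. A picture is of the moment at which its call begins. calibration takes no time and is no camera call.
A pose or a line that the arm cannot do raises env.PlanningError and nothing moves.
- job.job_done(): hands the job in, once; it reports no verdict.
The state is a dict: "time": time; "qpos": joint angles; "joint_velocities": joint speeds; "joint_torque": joint torques, N m; "tcp_pos": TCP position; "orientation": TCP orientation; "force": force on the tool from outside, world axes, zero at the start; "torque": the same for the moment, N m; "opening": finger opening in m.
Only numpy, scipy, OpenCV 4.12 (cv2) and the standard library are available. Lean on these libraries where they do the work, as an engineer would, in place of code of your own. Each camera call takes 0.05 s, during which the arm holds its last target. There are 200 camera calls.

## Working session

There is one attempt and no reset: what is moved stays moved. The work goes in short steps, each a Python script; the robot and the scene stay as the last script left them, time stands still between calls to the robot, and variables do not carry over. Pictures are saved under pics/ and viewed, about 8 in all and at most 12, crops included, and the job is handed in when it is done.

```bash
mkdir -p pics
cat > h.py <<'E'
import numpy as np, cv2
from cell import env, kin, camera, calibration, job
from scipy.spatial.transform import Rotation as R
def pts(name,depth):
    c=calibration(name); v,u=np.mgrid[0:400,0:640]
    P=np.stack([(u-c['cx'])/c['fx']*depth,(v-c['cy'])/c['fy']*depth,depth],-1)
    M=cv2.Rodrigues(np.array(c['rvec'],float))[0]
    return (P-np.array(c['tvec']).ravel())@M   # world
def ray(name,u,v,z):
    c=calibration(name);M=cv2.Rodrigues(np.array(c['rvec'],float))[0]
    o=-M.T@np.array(c['tvec']).ravel(); d=M.T@np.array([(u-c['cx'])/c['fx'],(v-c['cy'])/c['fy'],1])
    return o+d*(z-o[2])/d[2]
E
python3 - <<'E'
from h import *
for n in('top','side'):
    p,d=camera(n); cv2.imwrite(f'pics/{n}0.png',p); np.save(f'{n}0.npy',d)
    c=calibration(n); M=cv2.Rodrigues(np.array(c['rvec'],float))[0]; print(n,c['fx'],-M.T@np.array(c['tvec']).ravel(),M[2], (d>0).mean())
s=env.get_state();print(s['time'],s['tcp_pos'],s['orientation'],s['opening'],env.nose_length)
E
```

```text
top 459.77003708254136 [ 0.4087199  -0.03295234  1.45674272] [ 0.08701645  0.00577228 -0.99619015] 0.9960234375
side 367.68508703162996 [0.3297235  0.5690424  0.91810335] [ 0.16912008 -0.5957141  -0.78518985] 0.99591796875
0.1 [0.17527267 0.65143206 0.30301582] [-3.10647427e-05  1.31009345e-01  9.91380793e-01 -8.21279951e-04] 0.08520740063438834 0.0726
```

View pics/top0.png

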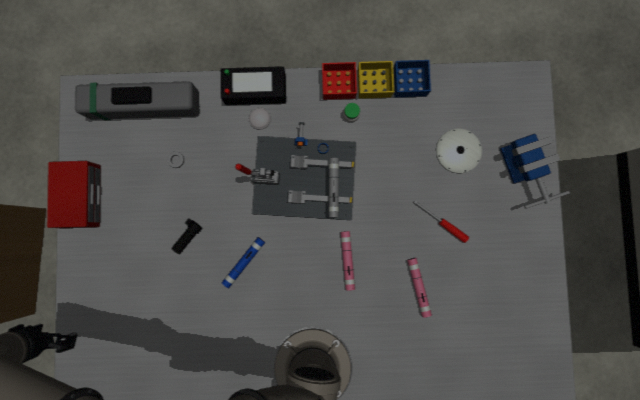

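View pics/side0.png

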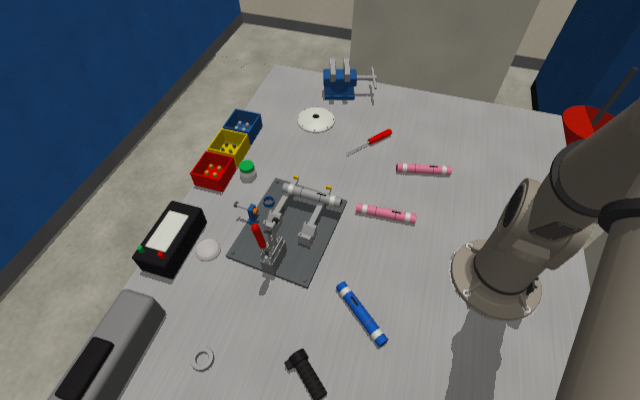

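Top view: the cradle is at px (253–355, 137–219), the grey shaft lies across the rails at about (334,187), the red handle is at (243,168), and the stop at (300,140). The blue and pink tubes are decoys. Next I'll measure the cradle pose and the shaft.

Run:
```python
from h import *
p=cv2.imread('pics/top0.png'); W=pts('top',np.load('top0.npy'))
u0,u1,v0,v1=240,370,115,232
roi=np.zeros((400,640),bool); roi[v0:v1,u0:u1]=1
g=p.astype(int).max(-1)
m=roi&(g<75)&(W[...,2]<0.03)
m=cv2.morphologyEx(m.astype('uint8'),cv2.MORPH_OPEN,np.ones((3,3)))
n,l,st,_=cv2.connectedComponentsWithStats(m); k=1+st[1:,4].argmax(); l=l==k
ys,xs=np.nonzero(l)
Q=np.array([ray('top',x,y,.012)[:2] for x,y in zip(xs,ys)])
r=cv2.minAreaRect((Q*1000).astype(np.float32)); print('plate',r); print(cv2.boxPoints(r))
# high stuff
for lo,hi,nm in((.044,.058,'rails'),(.063,.09,'shaft')):
    mm=roi&(W[...,2]>lo)&(W[...,2]<hi); n,l,st,c=cv2.connectedComponentsWithStats(mm.astype('uint8'))
    for i in range(1,n):
        if st[i,4]>15:
            q=(W[l==i]*1000).astype(np.float32); rr=cv2.minAreaRect(q[:,:2]); print(nm,st[i],[np.round(x,1) for x in rr[:2]],round(rr[2],1),'z',np.percentile(q[:,2],[5,50,95]).round(1))
vis=np.clip(cv2.resize(p[v0-10:v1+5,u0-25:u1+10].astype(int),None,fx=1,fy=1) if 0 else p[v0-10:v1+5,u0-25:u1+10]*1.0,0,255)
cv2.imwrite('pics/crop.png',np.clip(cv2.resize(vis,None,fx=4.8,fy=4.8,interpolation=cv2.INTER_CUBIC)*1.6,0,255))
```

```text
Traceback (most recent call last):
  File "h.py", line 10, in ray
    c=calibration(name);M=cv2.Rodrigues(np.array(c['rvec'],float))[0]
ValueError: time passes only in moves, steps and waits
```

```bash
sed -i 's/^def pts/import functools; calibration=functools.lru_cache(calibration)\ndef pts/' h.py
python3 - <<'E'
from h import *
p=cv2.imread('pics/top0.png'); W=pts('top',np.load('top0.npy'))
u0,u1,v0,v1=240,370,115,232
roi=np.zeros((400,640),bool); roi[v0:v1,u0:u1]=1
g=p.astype(int).max(-1)
m=roi&(g<75)&(W[...,2]<0.03)
m=cv2.morphologyEx(m.astype('uint8'),cv2.MORPH_OPEN,np.ones((3,3)))
n,l,st,_=cv2.connectedComponentsWithStats(m); k=1+st[1:,4].argmax(); l=l==k
ys,xs=np.nonzero(l)
Q=np.array([ray('top',x,y,.012)[:2] for x,y in zip(xs,ys)])
r=cv2.minAreaRect((Q*1000).astype(np.float32)); print('plate',r); print(cv2.boxPoints(r))
for lo,hi,nm in((.044,.058,'rails'),(.063,.09,'shaft')):
    mm=roi&(W[...,2]>lo)&(W[...,2]<hi); n,l,st,c=cv2.connectedComponentsWithStats(mm.astype('uint8'))
    for i in range(1,n):
        if st[i,4]>15:
            q=(W[l==i]*1000).astype(np.float32); rr=cv2.minAreaRect(q[:,:2]); print(nm,st[i],[np.round(x,1) for x in rr[:2]],round(rr[2],1),'z',np.percentile(q[:,2],[5,50,95]).round(1))
vis=p[v0-10:v1+5,u0-25:u1+10]*1.0
cv2.imwrite('pics/crop.png',np.clip(cv2.resize(vis,None,fx=4.5,fy=4.5,interpolation=cv2.INTER_CUBIC)*1.6,0,255))
E
```

```text
plate ((587.1500244140625, 9.263580322265625), (315.5281066894531, 251.4791259765625), 84.73684692382812)
[[ 447.46884 -136.30121]
 [ 697.8877  -159.36945]
 [ 726.8312   154.82837]
 [ 476.41235  177.8966 ]]Traceback (most recent call last):
  File "<stdin>", line 16, in <module>
cv2.error: OpenCV(4.12.0) /io/opencv/modules/imgproc/src/convhull.cpp:143: error: (-215:Assertion failed) total >= 0 && (depth == CV_32F || depth == CV_32S) in function 'convexHull'
```

```bash
cat >> h.py <<'E'
YAW=-np.radians(90-84.737); ex=np.array([np.cos(YAW),np.sin(YAW)]); ey=np.array([-ex[1],ex[0]])
O=np.array([.58715,.00926])-.010*ex+.0175*ey
def w(x,y): return O+x*ex+y*ey
def c(P): P=np.asarray(P)[...,:2]-O; return np.stack([P@ex,P@ey],-1)
E
python3 - <<'E'
from h import *
p=cv2.imread('pics/top0.png')
print(O)
for cam in('top','side'):
  W=pts(cam,np.load(cam+'0.npy')); C=c(W); z=W[...,2]
  box=(abs(C[...,0])<.16)&(abs(C[...,1]+.02)<.2)
  def rep(nm,m):
    if m.sum()<5: print(nm,m.sum()); return
    q=(np.c_[C[m],z[m]]*1000).astype(np.float32); rr=cv2.minAreaRect(np.ascontiguousarray(q[:,:2])); print(cam,nm,m.sum(),np.round(rr[0],1),np.round(rr[1],1),round(rr[2],1),'med',np.median(q,0).round(1),'min',q.min(0).round(1),'max',q.max(0).round(1))
  rep('shaft',box&(z>.066)&(z<.09)&(C[...,1]<-.03))
  rep('tall',box&(z>.1))
  rep('blocktops',box&(z>.046)&(z<.058)&(abs(C[...,1])<.03))
  q=cv2.imread(f'pics/{cam}0.png').astype(int); b,g,r=q[...,0],q[...,1],q[...,2]
  rep('orange',box&(r>120)&(b<80)&(g>50)&(g<r*.75)&(z>.03))
  rep('blue',box&(b>r+40)); rep('red',(r>90)&(g<50)&(abs(C[...,0])<.1)&(abs(C[...,1]-.15)<.1)&(z>.1))
u0,u1,v0,v1=240,370,115,232
vis=p[v0-10:v1+5,u0-25:u1+10]*1.0
cv2.imwrite('pics/crop.png',np.clip(cv2.resize(vis,None,fx=4.5,fy=4.5,interpolation=cv2.INTER_CUBIC)*1.6,0,255))
E
```

```text
[0.57879739 0.0276035 ]
top shaft 540 [ -21.6 -132.7] [179.3  73.6] 2.1 med [ -25.  -110.1   80. ] min [-112.3 -166.8   66.5] max [ 67.5 -92.6  89.7]
top tall 233 [ -0.5 110.7] [94.  23.1] 86.6 med [ -1.6 127.5 174.8] min [-12.9  63.7 100.6] max [ 12.1 157.9 257.6]
top blocktops 277 [25.9 -1.8] [197.   55.5] 0.3 med [37.7 -8.3 51.4] min [-72.7 -29.9  46.1] max [124.4  25.7  57.9]
top orange 7 [108.8  -1.2] [6.  6.4] 5.9 med [109.2  -1.   65.8] min [105.4  -4.5  61.3] max [111.5   2.   71.3]
top blue 48 [112.3 -32.8] [102.9  27.8] 82.7 med [119.8  -6.7  68.6] min [ 92.9 -84.5  16.6] max [128.7  17.4  76.3]
top red 23 [  0.9 149.3] [12.1 11. ] 6.4 med [  0.3 149.1 249.4] min [ -5.  143.5 245.9] max [  6.8 155.5 257.6]
side shaft 545 [ -24.1 -107. ] [180.5  28.9] 2.6 med [ -27.  -102.6   78. ] min [-114.8 -123.4   66. ] max [ 66.1 -89.4  85.6]
side tall 451 [ -1.3 112.4] [97.1 21.3] 88.1 med [ -5.8 127.  167.8] min [-12.5  64.  100.2] max [  8.9 161.  251.8]
side blocktops 262 [37.6 -0.8] [ 57.9 224.7] 89.7 med [-42.5 -10.2  50.7] min [-74.9 -29.8  46. ] max [149.9  28.6  58. ]
side orange 17 [1.067e+02 1.000e-01] [ 7.8 15.7] 7.9 med [106.6   3.3  64.3] min [102.2  -7.2  60.3] max [111.1   7.6  69.1]
side blue 175 [112.6 -35.9] [114.2  44.1] 82.3 med [113.5   0.2  26.4] min [ 86.8 -95.5  -0.9] max [139.7  21.   74.5]
side red 186 [ -5.3 149.9] [24.3 15.2] 45.4 med [ -7.  151.7 216.2] min [-10.8 135.9 151.6] max [  5.1 161.  251.8][ WARN:0@0.810] global loadsave.cpp:1063 imwrite_ Unsupported depth image for selected encoder is fallbacked to CV_8U.
```

View pics/crop.png

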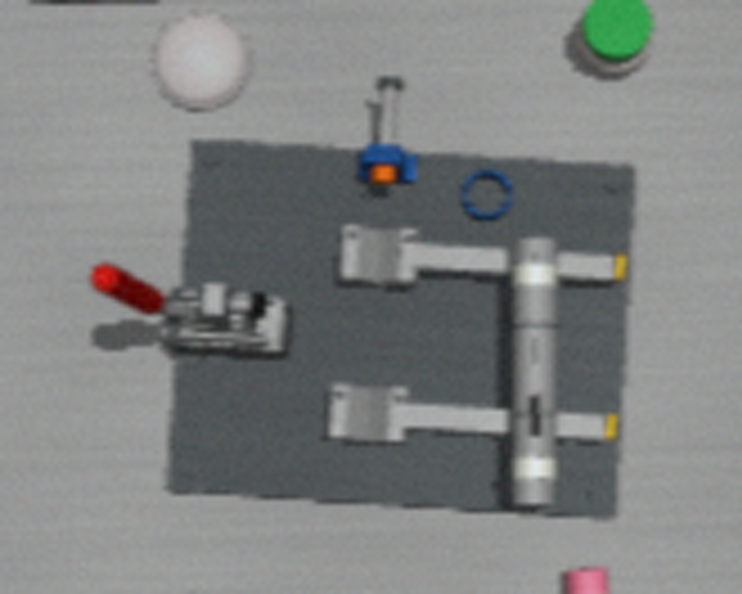

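Shaft: cradle x≈−24, y≈−108, about 2–3° askew. Stop tip ≈(104,0), handle ≈(0,149), as described. Next I'll cage the shaft loosely between the fingers and roll it along.

```bash
cat >> h.py <<'E'
QD=R.from_matrix(np.c_[np.r_[-ex,0],np.r_[ey,0],[0,0,-1]]).as_quat(scalar_first=True)
def tgt(x,y,tip): return np.r_[w(x,y),tip+.0726]
def st(t=''):
    s=env.get_state(); q=c(s['tcp_pos'])*1000; f=np.array(s['force']); print(t,'t%.1f'%s['time'],'cr',q.round(1),'tip %.1f'%((s['tcp_pos'][2]-.0726)*1000),'Fcr',np.r_[f[:2]@ex,f[:2]@ey,f[2]].round(2),'op %.4f'%s['opening']); return s
def shaft(name,fn):
    p,d=camera(name); cv2.imwrite(fn,p); W=pts(name,d); C=c(W); z=W[...,2]; return p,C,z
E
python3 - <<'E'
from h import *
for e in((334.3,158.3),(333.4,216.8)): print('shaft end',c(ray('top',*e,.067)))
a=(c(ray('top',334.3,158.3,.067))+c(ray('top',333.4,216.8,.067)))/2
yc=a[1]; X=-.018
p=np.array(env.get_state()['tcp_pos']); p[2]=.45; env.movel(p,.3)
env.reach(tgt(X,yc,.25),QD); env.grip(.065,20); st('above')
print(env.movel(tgt(X,yc,.043),.15,stop_force=8)); st('down')
env.grip(.030,20); st('sq'); env.grip(.035); st('cage')
cv2.imwrite('pics/a.png',camera('side')[0][140:300,200:380].repeat(3,0).repeat(3,1))
E
```

```text
shaft end [ 0.06774438 -0.10900641]
shaft end [-0.11062958 -0.11699366]
above t4.0 cr [ -18.  -112.8] tip 250.0 Fcr [0.85 0.4  0.47] op 0.0649
False
down t5.5 cr [ -17.5 -113. ] tip 43.7 Fcr [-0.63 -0.41 -0.05] op 0.0650
sq t6.0 cr [ -17.7 -112.8] tip 43.3 Fcr [-0.47  1.4   2.62] op 0.0304
cage t6.2 cr [ -18.1 -113.1] tip 42.9 Fcr [-0.21  0.23 -0.29] op 0.0350
```

View pics/a.png

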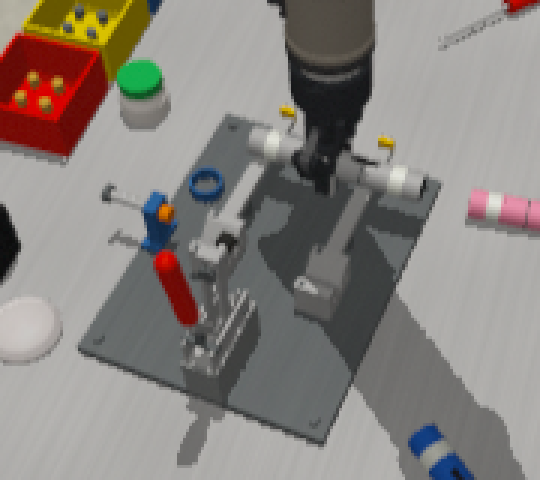

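The shaft (crop centre ~(340,160)) is caged between the fingers, across both rails. Next I'll roll it to the vees.

Run:
```python
from h import *
X=-.018
print(env.movel(tgt(X,-.03,.043),.06,stop_force=10)); st('r1')
print(env.movel(tgt(X,.0005,.041),.03,stop_force=10)); st('r2')
env.dwell(.3); env.grip(.05); env.dwell(.5); st('open')
print(env.movel(tgt(X,.0,.16),.15,stop_force=10)); st('up')
env.movel(tgt(-.150,-.03,.16),.2)
for cam in('top','side'):
    p,C,z=shaft(cam,f'pics/b{cam}.png')
    m=(z>.062)&(z<.085)&(abs(C[...,1])<.03)&(abs(C[...,0])<.13)&(C[...,0]<.095)
    q=C[m]*1000; print(cam,m.sum(),q.min(0),q.max(0),np.median(z[m]),np.polyfit(q[:,0],q[:,1],1))
cv2.imwrite('pics/b.png',np.vstack([cv2.resize(cv2.imread('pics/btop.png')[115:232,240:370],(520,300)),cv2.resize(cv2.imread('pics/bside.png')[160:290,215:355],(520,300))]))
```

```text
False
r1 t7.8 cr [-18.  -30.5] tip 43.0 Fcr [-0.9   0.33  0.03] op 0.0350
False
r2 t8.9 cr [-18.    0.1] tip 41.1 Fcr [-0.29 -0.39 -0.57] op 0.0348
open t10.0 cr [-18.    0.5] tip 41.0 Fcr [-0.34 -0.46  0.66] op 0.0498
False
up t11.0 cr [-18.6   0.1] tip 159.2 Fcr [ 0.53 -0.26 -0.81] op 0.0499
top 439 [-81.18555467 -14.06395684] [64.7366469  15.99161685] 0.0710589734156196 [-0.00375944  0.52093727]
side 537 [-118.20511482  -11.64398666] [61.5144235  17.07032047] 0.07007168299840182 [-0.00905606  4.94105413]
```

View pics/b.png

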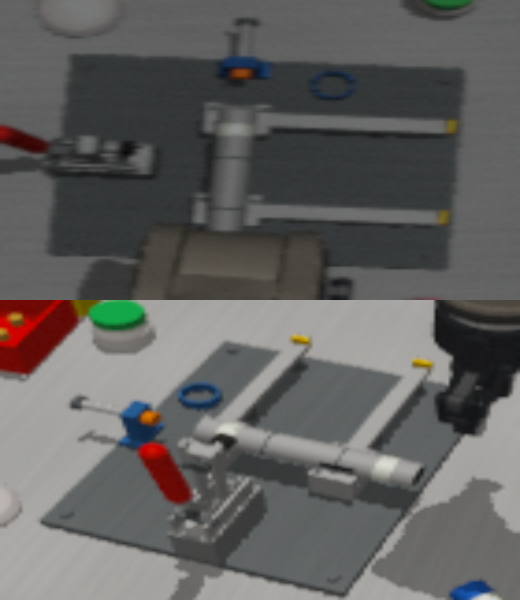

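The shaft lies in both vees (top crop ~(232,165)). Next I'll push it lengthwise from its near end with closed fingers.

```bash
cat >> h.py <<'E'
def favg(n=8):
    F=[]
    for _ in range(n): env.dwell(.02); F.append(env.get_state()['force'])
    f=np.mean(F,0); return np.r_[f[:2]@ex,f[:2]@ey,f[2]]
E
python3 - <<'E'
from h import *
env.grip(0.0)
env.reach(tgt(-.145,0,.12),QD)
env.movel(tgt(-.145,0,.036),.1,stop_force=8); f0=favg(); st('down'); print(f0)
print(env.movel(tgt(-.112,0,.036),.03,stop_force=8)); st('a'); print(favg()-f0)
for x in np.arange(-.108,-.075,.004):
    hit=env.movel(tgt(x,0,.036),.012,stop_force=4); f=favg(5)-f0; s=st(f'{hit}'); print(f.round(2))
    if f[0]<-6 or hit: break
np.save('f0.npy',f0)
E
```

```text
down t13.9 cr [-144.7    0.2] tip 36.5 Fcr [-0.73 -0.13  0.56] op -0.0001
[ 0.00377131 -0.06786313  0.24060725]
False
a t15.1 cr [-111.8   -0. ] tip 36.1 Fcr [-0.68  1.14 -1.24] op 0.0002
[-1.33321687 -0.45653913 -0.90958131]
True t15.6 cr [-1.124e+02 -1.000e-01] tip 35.5 Fcr [-0.35 -0.   -0.74] op -0.0004
[-0.33  0.16 -0.42]
```

Run:
```python
from h import *
f0=np.load('f0.npy')
for x in np.arange(-.109,-.078,.003):
    hit=env.movel(tgt(x,0,.036),.01,stop_force=6); f=favg(5)-f0; s=st(f'{hit}'); print(f.round(2))
    if f[0]<-5: break
```

```text
False t16.2 cr [-109.4   -0. ] tip 35.8 Fcr [-2.33 -0.12 -1.04] op -0.0002
[-2.42 -0.24 -1.78]
False t16.7 cr [-1.056e+02  1.000e-01] tip 36.2 Fcr [-1.55  0.64 -0.53] op 0.0002
[-1.38  0.25 -0.89]
False t17.3 cr [-103.    0.] tip 36.0 Fcr [-3.97 -0.32  1.35] op 0.0001
[-3.54  0.11  0.44]
False t17.8 cr [-99.4   0. ] tip 36.1 Fcr [-1.27  0.04 -0.34] op -0.0000
[-1.39  0.32 -0.65]
False t18.3 cr [-97.  -0.] tip 36.0 Fcr [-3.06 -0.15  1.01] op 0.0000
[-3.05  0.24  0.1 ]
False t18.9 cr [-93.4   0. ] tip 36.1 Fcr [-0.92 -0.42 -1.25] op 0.0000
[-1.52 -0.32 -0.92]
False t19.4 cr [-91.  -0.] tip 36.0 Fcr [-3.41 -0.23 -0.13] op -0.0002
[-3.27 -0.08 -0.08]
False t19.9 cr [-87.6   0. ] tip 36.0 Fcr [-1.96 -0.29 -1.26] op 0.0000
[-1.99  0.42 -1.37]
True t20.3 cr [-88.3  -0.1] tip 35.4 Fcr [-0.13 -0.12 -0.56] op -0.0002
[-0.18 -0.12 -0.68]
True t20.8 cr [-87.7  -0.2] tip 34.8 Fcr [ 0.14 -0.38 -0.23] op 0.0003
[ 0.01 -0.05 -0.22]
True t21.3 cr [-87.6  -0.2] tip 34.3 Fcr [-0.02  0.44 -0.2 ] op -0.0002
[ 0.23 -0.06 -0.31]
```

The shaft reached the stop at TCP ≈ −87.6. The stop_force trip backs the arm off, so I'll press in small position steps instead.

Run:
```python
from h import *
f0=np.load('f0.npy')
x=-.0885
while x<-.083:
    hit=env.movel(tgt(x,0,.036),.004,stop_force=12); f=favg(6)-f0; st(f'{hit} {x*1e3:.2f} F={f.round(2)}')
    if f[0]<-9 or hit: break
    x+=.00025 if f[0]<-3 else .0004
env.dwell(.3); f=favg(10)-f0; print('hold',f)
```

```text
False -88.50 F=[-0.18  0.21 -0.24] t22.0 cr [-88.5   0. ] tip 36.0 Fcr [-1.2   0.6   0.74] op -0.0000
False -88.10 F=[-0.15  0.39 -0.32] t22.4 cr [-88.1  -0.1] tip 36.0 Fcr [-0.37 -0.28  0.25] op -0.0002
False -87.70 F=[-0.3   0.46 -0.36] t22.7 cr [-87.7  -0. ] tip 36.0 Fcr [-0.45  0.21  0.01] op 0.0001
False -87.30 F=[ 0.18  0.26 -0.32] t23.1 cr [-87.3  -0. ] tip 36.0 Fcr [-0.39  0.03  0.97] op -0.0006
False -86.90 F=[-0.68  0.05 -0.34] t23.4 cr [-87.  -0.] tip 36.0 Fcr [-0.55 -0.08 -0.67] op 0.0002
False -86.50 F=[-2.76  0.33  0.69] t23.8 cr [-86.9   0. ] tip 35.9 Fcr [-2.22  0.35  1.27] op 0.0004
False -86.10 F=[-5.28  0.22  2.3 ] t24.1 cr [-86.8  -0. ] tip 35.8 Fcr [-4.97  0.47  2.41] op -0.0002
False -85.85 F=[-5.72  0.25  2.5 ] t24.5 cr [-86.8  -0.1] tip 35.8 Fcr [-5.68  0.19  1.83] op -0.0002
False -85.60 F=[-6.38  0.38  3.47] t24.8 cr [-86.8  -0. ] tip 35.7 Fcr [-5.78  0.99  3.96] op -0.0001
False -85.35 F=[-6.9   0.32  3.29] t25.2 cr [-86.8  -0. ] tip 35.7 Fcr [-7.39  0.31  4.09] op -0.0002
False -85.10 F=[-7.98  0.39  3.61] t25.5 cr [-86.7  -0.1] tip 35.6 Fcr [-7.52  0.28  3.7 ] op 0.0002
False -84.85 F=[-7.71  0.27  4.  ] t25.9 cr [-86.7  -0.1] tip 35.6 Fcr [-7.54  0.61  4.65] op -0.0004
False -84.60 F=[-8.84  0.63  4.67] t26.2 cr [-86.6  -0.1] tip 35.5 Fcr [-8.17  0.83  5.05] op 0.0002
False -84.35 F=[-8.88  0.41  4.6 ] t26.6 cr [-86.6  -0.1] tip 35.5 Fcr [-8.45  0.26  3.65] op 0.0000
False -84.10 F=[-9.75  0.46  5.04] t26.9 cr [-86.5  -0. ] tip 35.4 Fcr [-10.96   0.22   5.62] op 0.0003
hold [-9.87763891  0.44583694  5.14231751]
```

Run:
```python
from h import *
f0=np.load('f0.npy')
x,tip=-.0841,.036
for i in range(8):
    x+=.0003; tip+=.00025
    hit=env.movel(tgt(x,0,tip),.004); f=favg(6)-f0; st(f'{hit} {x*1e3:.2f} F={f.round(2)}')
    if f[0]<-11.6: break
env.dwell(.4); f=favg(10)-f0; print('hold',f)
env.movel(tgt(-.100,0,tip),.02); st('off'); env.movel(tgt(-.125,0,.036),.08); print(favg()-f0)
env.movel(tgt(-.125,0,.2),.2); env.movel(tgt(-.125,0,.30),.2); st('up')
for cam in('top','side'):
    p,C,z=shaft(cam,f'pics/d{cam}.png')
cv2.imwrite('pics/d.png',np.vstack([cv2.resize(cv2.imread('pics/dtop.png')[115:232,230:360],(520,300)),cv2.resize(cv2.imread('pics/dside.png')[160:290,215:355],(520,300))]))
```

```text
False -83.80 F=[-8.76  0.16  2.43] t27.7 cr [-86.3  -0.1] tip 35.5 Fcr [-9.11  0.88  3.58] op 0.0003
False -83.50 F=[-8.63  0.47  0.5 ] t28.1 cr [-86.2  -0. ] tip 35.6 Fcr [-9.73 -0.48  0.62] op 0.0000
False -83.20 F=[-8.82  0.38 -0.98] t28.4 cr [-86.1  -0.1] tip 35.7 Fcr [-8.06 -0.14 -0.9 ] op 0.0000
False -82.90 F=[-9.2   0.3  -1.87] t28.8 cr [-86.   -0.1] tip 35.8 Fcr [-8.87  1.03 -1.45] op 0.0000
False -82.60 F=[-9.57  0.46 -2.59] t29.1 cr [-85.9  -0.1] tip 35.9 Fcr [-8.87  0.46 -2.47] op -0.0001
False -82.30 F=[-9.89 -0.08 -2.73] t29.5 cr [-85.9  -0.2] tip 36.1 Fcr [-9.94  0.03 -2.69] op -0.0002
False -82.00 F=[-10.06   0.19  -2.34] t29.8 cr [-85.8  -0.2] tip 36.3 Fcr [-9.5  -0.68 -2.16] op -0.0002
False -81.70 F=[-10.4    0.33  -2.39] t30.2 cr [-85.7  -0.2] tip 36.5 Fcr [-10.11  -0.92  -2.46] op -0.0001
hold [-10.83205606  -0.13186327  -2.68237945]
off t31.8 cr [-99.8   0. ] tip 38.1 Fcr [-0.1  -0.03 -0.37] op 0.0001
[ 0.14341618  0.12142145 -0.13010803]
up t34.0 cr [-1.257e+02  1.000e-01] tip 298.8 Fcr [ 0.    0.76 -0.44] op -0.0002
```

View pics/d.png

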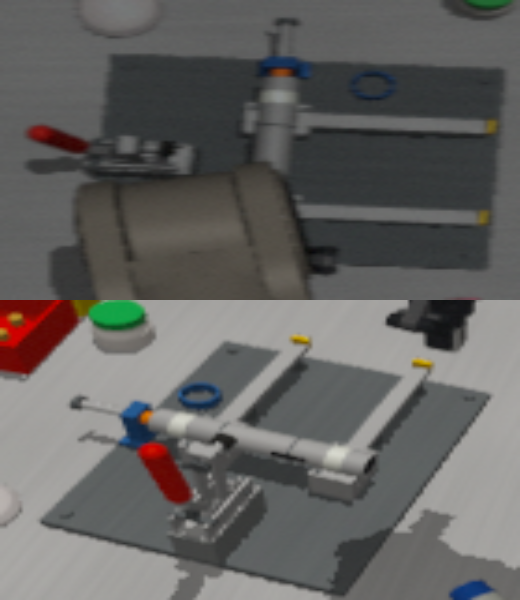

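The shaft is bearing on the stop (orange tip at ~(150,415) in the lower crop), with about 10.8 N total push held. Next I'll push the handle over, watching forces.

```bash
cat > clamp.py <<'E'
from h import *
env.movel(tgt(0,.112,.30),.2); env.movel(tgt(0,.112,.206),.12,stop_force=10); f0=favg(); st('ready')
P=[(148,223,0),(181,213,17),(202,201,31),(213,191,41),(220,172,50),(220,146,60)]
for i,(y,z,ph) in enumerate(P):
    a=np.radians(ph); cy=y-9*np.cos(a)-14.5*np.cos(a); cz=z+9*np.sin(a)-12*np.cos(a)
    hit=env.movel(tgt(0,cy/1e3,cz/1e3),.06,stop_force=22); st(f'{i} {hit} {cy:.1f} {cz:.1f} F={(favg(4)-f0).round(2)}')
    if hit: break
np.save('f1.npy',f0)
p,d=camera('side'); cv2.imwrite('pics/e.png',cv2.resize(p[150:290,205:355],(600,560)))
E
python3 clamp.py
```

```text
ready t36.2 cr [  0.5 112. ] tip 206.9 Fcr [-0.1   0.47  0.01] op 0.0004
0 False 124.5 211.0 F=[-0.18  0.16 -0.31] t36.6 cr [ -0.  124.7] tip 211.1 Fcr [-0.4   0.24  0.42] op 0.0000
1 False 158.5 204.2 F=[ 0.59 -0.57  0.36] t37.4 cr [1.00e-01 1.58e+02] tip 204.3 Fcr [ 1.17 -0.41  0.08] op -0.0000
2 False 181.9 195.3 F=[-0.04 -0.24 -0.48] t38.1 cr [1.000e-01 1.816e+02] tip 195.4 Fcr [-0.21  0.18 -0.16] op 0.0000
3 False 195.3 187.8 F=[ 0.15 -0.45 -0.15] t38.5 cr [-1.000e-01  1.954e+02] tip 187.7 Fcr [ 0.29 -0.68  0.96] op 0.0000
4 False 204.9 171.2 F=[-0.03 -0.05  0.08] t39.1 cr [-1.000e-01  2.054e+02] tip 171.0 Fcr [-0.57 -0.22  0.48] op -0.0003
5 False 208.2 147.8 F=[-0.04 -0.05 -0.  ] t39.7 cr [1.000e-01 2.083e+02] tip 147.8 Fcr [ 0.21 -0.39 -0.12] op 0.0001
```

View pics/e.png

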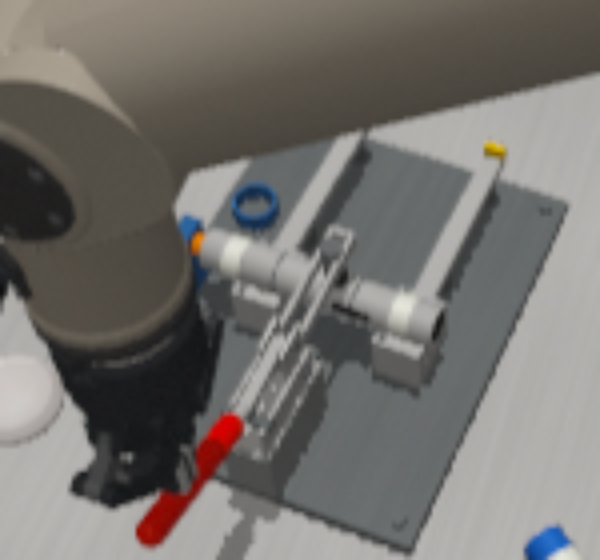

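The handle has followed (red, (150,540)–(235,430)) and the clamp arm lies over the shaft. Next I'll press down over centre.

Run:
```python
from h import *
f0=np.load('f1.npy')
for y,t in((214,138),(221,128),(222,120),(222,113),(222,107),(221,102),(221,98),(221,95),(221,92),(221,89),(221,86)):
    hit=env.movel(tgt(0,y/1e3,t/1e3),.03,stop_force=25); f=favg(4)-f0; st(f'{hit} {t} F={f.round(2)}')
    if hit or f[2]>18: break
```

```text
False 138 F=[ 0.34 -2.08  2.02] t40.3 cr [2.000e-01 2.136e+02] tip 138.1 Fcr [-0.25 -1.6   1.43] op 0.0000
False 128 F=[ 0.34 -4.16  3.72] t40.9 cr [1.000e-01 2.207e+02] tip 128.1 Fcr [ 0.13 -3.74  3.98] op -0.0002
False 120 F=[ 0.13 -2.05  1.72] t41.4 cr [-2.000e-01  2.226e+02] tip 119.9 Fcr [-0.13 -1.96  2.29] op -0.0000
False 113 F=[ 0.06  0.35 -0.06] t41.9 cr [ -0.4 222.4] tip 112.6 Fcr [ 0.2   0.   -0.17] op -0.0003
False 107 F=[ 0.21 -0.26 -0.24] t42.3 cr [ -0. 222.] tip 106.9 Fcr [-0.22 -0.16  0.17] op -0.0001
False 102 F=[ 0.12  0.45 -0.06] t42.7 cr [ -0. 221.] tip 101.9 Fcr [-0.12  0.68  0.68] op -0.0000
False 98 F=[0.71 0.7  1.02] t43.0 cr [  0.3 221.1] tip 98.3 Fcr [0.29 1.24 1.26] op -0.0001
False 95 F=[-0.03 -0.48  6.57] t43.3 cr [  0.5 221. ] tip 95.7 Fcr [ 0.37 -0.78  6.77] op -0.0001
False 92 F=[-1.24 -0.26 11.18] t43.7 cr [  0.8 220.8] tip 93.4 Fcr [-1.48 -0.8  10.96] op -0.0001
False 89 F=[-2.45 -1.75 16.1 ] t44.0 cr [  1.1 220.7] tip 91.1 Fcr [-2.44 -1.33 16.68] op 0.0002
False 86 F=[-4.1  -2.14 20.56] t44.3 cr [  1.3 220.5] tip 88.8 Fcr [-4.61 -2.75 21.02] op 0.0000
```

It snapped through around tip 115–120, then met the handle's stop. Now I'll retract straight up and check.

Run:
```python
from h import *
f0=np.load('f1.npy')
env.movel(tgt(0,.222,.102),.05); env.movel(tgt(0,.230,.30),.2); st('up')
env.movel(tgt(-.1,.30,.32),.25); print(favg()-f0); st()
for cam in('top','side'):
    p,C,z=shaft(cam,f'pics/g{cam}.png')
    q=p.astype(int); m=(q[...,2]>80)&(q[...,1]<45)&(abs(C[...,0])<.06)&(C[...,1]>.1)&(C[...,1]<.3)&(z>.05)
    print(cam,'red',m.sum(),(C[m].min(0)*1e3).round(),(C[m].max(0)*1e3).round(),np.percentile(z[m],[2,50,98]).round(3) if m.any() else '')
cv2.imwrite('pics/g.png',np.vstack([cv2.resize(cv2.imread('pics/gtop.png')[115:232,230:360],(520,300)),cv2.resize(cv2.imread('pics/gside.png')[160:300,205:355],(520,300))]))
```

```text
up t45.9 cr [ -0.6 229.9] tip 298.6 Fcr [ 0.29  0.45 -0.62] op -0.0002
[-0.11423819 -0.44589236 -0.30580431]
 t46.7 cr [-99.  298.5] tip 319.7 Fcr [ 0.28 -0.3   0.28] op 0.0003
top red 186 [ -8. 139.] [ 10. 242.] [0.092 0.099 0.105]Traceback (most recent call last):
  File "<stdin>", line 8, in <module>
    return umr_minimum(a, axis, None, out, keepdims, initial, where)
ValueError: zero-size array to reduction operation minimum which has no identity
```

```bash
python3 -c "
import cv2;cv2.imwrite('pics/g2.png',cv2.resize(cv2.imread('pics/gtop.png')[110:232,220:365],(725,600)))"
```

```text
(no output)
```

View pics/g2.png

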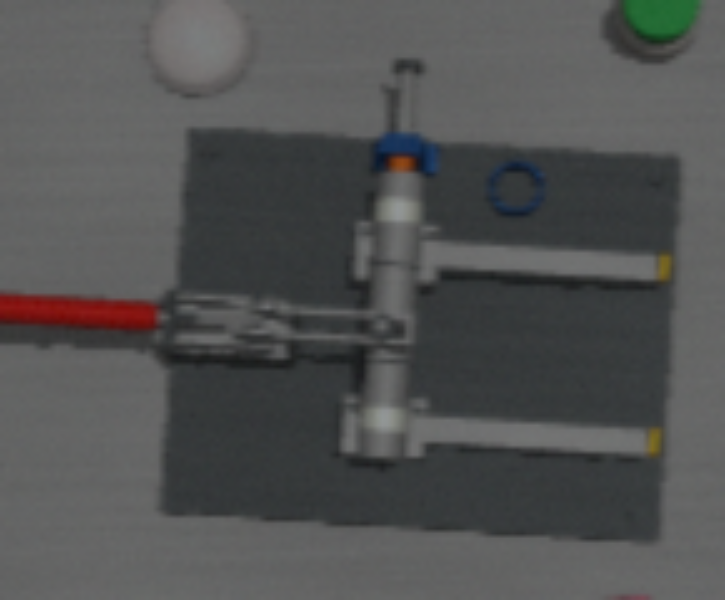

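The shaft is in the vees, its far end at the orange tip (~(402,165)), with the pad on it at (388,328) and the handle level. The spacer, lens and jar are where they were, and the robot is clear.

```bash
python3 -c "
from h import *
st(); job.job_done()"
```

```text
t46.8 cr [-99.  298.7] tip 319.8 Fcr [ 0.37 -0.28  0.23] op 0.0001
the job is handed in; nothing more can be done
```

The shaft is in both vees, home on the end stop and clamped. I handed the job in at 46.8 s of the 69 s allowed; no verdict came back.

**What I did**
- **Rolling:** I caged the shaft loosely between the fingers, rolled it along the rails into the vees and let go. The picture showed it lying in both blocks.
- **Sliding home:** I pushed the near end with closed fingers until the shaft met the stop, then pressed in small steps to about 10.8 N in all. That includes 1.4–3.5 N or so of sliding friction, so I put the force on the stop at about 7–8 N. I inferred that; it was not measured directly.
- **Clamping:** I pushed the red handle over and down. Its resistance rose to about 4 N on each axis, then dropped away as it went over centre. I then pressed it against its stop with about 21 N.

**Last checks**
- The handle stays level after release: its top is at about 99 mm, as expected for locked.
- The pad is on the shaft and the far end is at the orange tip. The spacer, lens and jar look unmoved, and the robot is clear.

**What went wrong or stayed unproven**
- The force-triggered stop backed the arm off when it tripped, so it could not hold the pressure. That is why I pressed in small steps.
- The last side-view check of the handle found no red pixels and stopped with an error, so the level handle rests on the top view alone.
- Depth readings of the seated shaft were noisy: the side view put it about 5 mm off line, the top view about 0.5 mm. I relied on the pictures.
- The pad force and the remaining force on the stop could not be measured directly.

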